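Slide a spun tube into the light beam until the carriage clicks

TASK

The capped tube at the near right corner of the yellow rack has just been spun, so keep it upright and do not drop it: lower it fully home into the cage of the rail carriage while the carriage still stands clear of the beam gate, and let go of it. Then take the carriage by its black grip post and slide it along the rail into the gate until you feel the gate's spring ball drop into the notch in the carriage's edge, which puts the tube in the beam for its reading. Finish while still gripping the post, with the carriage held still at that notch, and leave the foil-wrapped flask and the petri dish where they are.

Things in the scene. Friction and masses are not known exactly. Their poses are not given: they have to be found in the camera images.
- tube_cap_mid (a point): Capped 50 ml tube, 112 mm tall, about 60 g; body 28.6 mm across, blue screw cap 34 mm across over its top 20 mm. It stands at the rack's near right corner; the next tube is 38 mm to its left. This point: on its axis, mid-height of the cap, 100 mm above the foot; z axis = tube axis, up. Grip the cap, fingers before and behind it (along the rack's x).
- tube_foot (a point): Centre of the underside of the same tube; z axis up along the tube.
- tube_rack: Yellow lattice rack for 50 ml tubes, 155 x 192 mm, top lattice 53 mm high (its other tubes reach 116 mm), fixed to the bench. Origin: centre of its underside; x axis across its short side, away from the robot; y axis to the left along its long side. The tube's foot rests 3 mm above the bench in a 31 mm square cell.
- rail: Aluminium rail bolted to the bench, 431 mm long, 40 mm wide, 16 mm high. Origin: centre of its underside; y axis runs along the rail to the left, from the loading end towards the gate; x axis across it, away from the robot.
- carriage (a joint): Travel of the carriage along the rail's +y, in m: 0 at the loading end, 0.22 at the far stop, well past the gate. Starts at 0 to 0.04. Friction about 2 N.
- well (a point): Seat for the tube's foot in the carriage's open cage: on the cage axis, 30 mm above the bench. The cage is 56 mm square: two plates with 31.6 mm round holes, a lower one flush round the foot and an upper one whose top is 56 mm above the seat. A seated tube's cap spans 122 to 142 mm above the bench. Frame as the rail's: x across, y along it.
- grip_post (a point): Round black grip post on the carriage, 18 mm across, from 30 to 82 mm above the bench, 120 mm behind the well (towards the rail's -y). This point: on its axis, 60 mm above the bench. Frame as the rail's: x across the rail, y along it.
- beam (a point): Beam axis between lamp and detector in the gate, 66 mm above the bench, above the rail's centre line. The gate is a black portal 122 mm wide, 34 mm thick, opening 82 mm wide, 162 mm high inside. Spring ball on its near post: from 36 mm before the beam it rides up a slope (2 N more), is level 22 to 4 mm before it, and drops into the notch when the well is under the beam; leaving it takes some 9 N. Frame as the rail's.
- foil_flask: Small flask wrapped in foil, about 70 mm across and 78 mm tall, loose, behind the rail. Origin: centre of its underside. Leave it alone.
- petri_dish: Covered petri dish with a brown label, 91 mm across, 17 mm high, loose, in front of the rail to the right. Origin: centre of its underside. Leave it alone.
- tube: The same tube, origin at its foot, z axis up along it.
Things that resemble listed ones, but are neither listed nor needed, are in the scene too. Of the things that look like the tube, take the one that is nearest to the robot's base at the start. Of the things that look like the part that bears beam, the larger one is meant.

How it is judged:
By the outcome, as a careful person would: the job done as asked, in the order asked, and still so for the second after the job is handed in, while the arm keeps its last pose, push and grip.
It also fails if it takes over 72 s, if anything falls off the work surface, if the arm or the gripper's body presses on something with over 40 N, if the wrist force passes 120 N, or if a joint passes its speed limit or range.

ROBOT

A 6-joint arm with a two-finger parallel gripper is mounted at the origin on a cart in front of the work surface, level with it; the furniture and walls round the work are solid. World frame = base frame: x ahead of the robot, y to its left, z up, the work surface at z = 0. Lengths are in m, angles in rad, forces in N, time in s.
With the tool pointing down it reaches from about 0.35 to 0.975 m from the base axis. Payload 4.9 kg.
Tool frame: the origin (TCP) lies midway between the tips of the shut fingers; the grasp point (between the pads) lies ctrl.tcp_to_grasp behind it (ctrl.tcp_to_grasp is the distance from the TCP to the grasp point, in m); z points along the fingers, y is the direction in which the jaws open and shut (so a half turn about z gives the same grasp; the last joint's range is limited). The gripper opens to 85 mm and grips with 20 to 120 N. Pads are 22 mm wide; open, the fingers measure 114 mm over their backs; the gripper's body (76 mm by 85 mm) begins 54 mm behind the grasp point. The pads swing forward as they close: fully open they stand 13 mm farther back than shut.
Start: joints at [-1.264, 0.053, 1.613, -0, 1.476, -0.119], TCP at [0.258, -0.569, 0.231] pointing down, gripper open.
Joint ranges: [-3.01, 3.01], [-1.01, 2.22], [0.06, 2.58], [-1.02, 4.17], [0.09, 2.62], [-3.14, 3.14]. Speed limits (rad/s): [2.57, 2.57, 3.14, 3.14, 3.14, 3.14].

INTERFACE

Orientations are given as a rotation vector (axis times angle).
In Python, from station import ctrl, get_image, calibration, finish_job, models gives the robot as it stands.
- The arm moves only by the shell command python3 -m creep 'ROWS' [FORCE]. ROWS is JSON, a list of rows, each a list of 7 numbers: the opening, from 0 (shut) to 1 (fully open), then the shift along the tool's x, y, z in m, then the turn, a rotation vector about the tool's x, y, z in degrees. A call has 1 to 20 rows; each row shifts and turns the commanded pose from where the row before left it, along the tool's axes as they then stand; what a row does not reach is not made up. A row lasts 1/10 s, in which the tool goes at most 50 mm and 8.59 degrees, less where a joint would pass 70% of its speed; a pose out of reach is approached as far as the arm can. A call with a gripper value outside its range is refused whole. The fingers move at their own pace and stop on an object; FORCE is the grip in N (left out, the last holds). Time passes only in rows, so rows that do not move let the fingers close. It gives the time, the measured TCP pose, the force and the opening at its end, in the units of the state.
- ctrl.get_obs(): the state, without advancing time (a new reading comes with each control period).
- get_image(name): name is "scene" or "top" or "wrist"; returns the picture (420x560x3 uint8, red, green, blue); there is no depth.
- calibration(name): a dict with "mtx" (3x3 intrinsics, pixels), "R" (3x3) and "t" (3): a world point X has camera coordinates R X + t. Camera axes: x right, y down, z forward; pixel columns grow to the right and rows downward; lengths in m; the calibration is good to about 2 mm. A picture is of the moment at which its call begins: read the wrist's pose just before it. calibration takes no time and is no camera call; for the wrist camera it gives the pose at the moment of the call.
- finish_job(): hands the job in, once; it reports no verdict.
Trained networks look in the newest picture that a camera, given by its name, has taken for a name from the list of things; names that differ only in an ending like _2 or _b are one class to them, and where a whole thing is asked for, a point or a joint stands for the part that bears it (a point fixed in the world has none). Each returns a list of dicts, best first, with "conf" (0 to 1); they miss things now and then, are a little off and sometimes report something else, mostly with a low value. They report only what shows in the picture. A call takes as long as a camera call. They do not tell look-alikes from the thing itself.
- models.search_frame(camera, name): "extent" ([left, top, right, bottom] in pixels, round what is visible of it).
The state is a dict: "t": time; "q": joint angles; "dq": joint speeds; "effort": joint torques, N m; "tool_pos": TCP position; "tool_rot": TCP orientation; "contact_force": force on the tool from outside, world axes, zero at the start; "wrist_torque": the same for the moment, N m; "opening": finger opening in m.
Only numpy, scipy, OpenCV 4.12 (cv2) and the standard library are available. Lean on these libraries where they do the work, as an engineer would, in place of code of your own. Each camera call takes 0.05 s, during which the arm holds its last target. There are 200 camera calls.

## Working session

There is one attempt and no reset: what is moved stays moved. The work goes in short steps, Python scripts to look and compute and a shell command to move; the robot and the scene stay as the last step left them, time stands still between calls to the robot, and variables do not carry over. Pictures are saved under pics/ and viewed, about 8 in all and at most 12, crops included, and the job is handed in when it is done.

```bash
ls; mkdir -p pics
cat > h.py <<'E'
import numpy as np, cv2
from station import ctrl,get_image,calibration,models
from scipy.spatial.transform import Rotation as Ro
def save(im,n): cv2.imwrite(f'pics/{n}.png',cv2.cvtColor(im,cv2.COLOR_RGB2BGR))
def proj(c,X):
    p=c['mtx']@(np.array(c['R'])@np.array(X)+c['t']); return p[:2]/p[2]
def onplane(c,uv,z):
    R=np.array(c['R']);C=-R.T@np.array(c['t']);d=R.T@np.linalg.inv(c['mtx'])@np.array([uv[0],uv[1],1.]);return C+d*(z-C[2])/d[2]
def tri(obs):
    A=0;b=0
    for c,uv in obs:
        R=np.array(c['R']);C=-R.T@np.array(c['t']);d=R.T@np.linalg.inv(c['mtx'])@np.array([uv[0],uv[1],1.]);d/=np.linalg.norm(d);P=np.eye(3)-np.outer(d,d);A=A+P;b=b+P@C
    return np.linalg.solve(A,b)
E
python3 - <<'E'
from h import *
o=ctrl.get_obs();print(o['t'],o['tool_pos'],o['tool_rot'],o['opening'],ctrl.tcp_to_grasp)
print(Ro.from_rotvec(o['tool_rot']).as_matrix().round(3))
ims={}
for n in ['scene','top']:
    im=get_image(n);ims[n]=im
    c=calibration(n);print(n,(-np.array(c['R']).T@c['t']).round(3))
    for k in ['tube','tube_rack','rail','carriage','grip_post','beam','well','tube_cap_mid','foil_flask','petri_dish']:
        try:r=models.search_frame(n,k);print(k,[(np.round(x['extent']).tolist(),round(x['conf'],2)) for x in r[:5]])
        except Exception as e:print(k,e)
    save(cv2.resize(im,(800,600),interpolation=cv2.INTER_CUBIC),n+'0')
print(ctrl.get_obs()['t'])
E
```

```text
pics
0.0 [ 0.25798412 -0.56860351  0.23006551] [-3.06865658e+00 -6.63432588e-01  2.88243270e-04] 0.0854216065046678 0.0187
[[ 0.911  0.413 -0.001]
 [ 0.413 -0.911  0.002]
 [ 0.    -0.002 -1.   ]]
scene [-0.522  0.637  0.744]
tube [([158.0, 229.0, 171.0, 266.0], 0.96), ([247.0, 229.0, 258.0, 264.0], 0.56)]
tube_rack [([186.0, 211.0, 265.0, 280.0], 0.66)]
rail [([264.0, 196.0, 363.0, 238.0], 0.57)]
carriage []
grip_post [([316.0, 198.0, 363.0, 221.0], 0.69), ([248.0, 227.0, 260.0, 262.0], 0.43)]
beam [([284.0, 173.0, 311.0, 234.0], 0.69), ([298.0, 220.0, 328.0, 264.0], 0.59)]
well [([314.0, 194.0, 362.0, 219.0], 0.79)]
tube_cap_mid [([245.0, 224.0, 260.0, 263.0], 0.8), ([155.0, 229.0, 170.0, 267.0], 0.69)]
foil_flask [([257.0, 186.0, 279.0, 211.0], 0.89)]
petri_dish []
top [0.261 0.014 1.479]
tube [([143.0, 184.0, 158.0, 206.0], 0.75), ([206.0, 229.0, 220.0, 240.0], 0.42)]
tube_rack [([164.0, 187.0, 229.0, 246.0], 0.87)]
rail [([248.0, 197.0, 368.0, 241.0], 0.64)]
carriage [([303.0, 204.0, 352.0, 234.0], 0.6), ([246.0, 197.0, 370.0, 238.0], 0.41)]
grip_post [([302.0, 206.0, 355.0, 238.0], 0.73)]
beam [([271.0, 181.0, 293.0, 234.0], 0.63), ([253.0, 241.0, 260.0, 278.0], 0.62)]
well [([302.0, 204.0, 351.0, 235.0], 0.79)]
tube_cap_mid [([144.0, 186.0, 157.0, 202.0], 0.64), ([206.0, 229.0, 217.0, 239.0], 0.62)]
foil_flask [([266.0, 151.0, 290.0, 172.0], 0.74)]
petri_dish [([363.0, 262.0, 391.0, 290.0], 0.69)]
1.1
```

View pics/scene0.png

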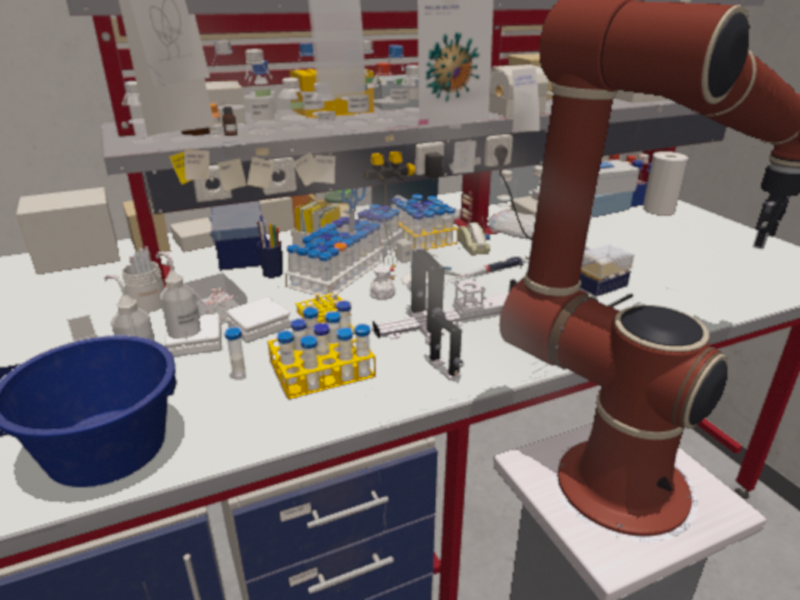

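View pics/top0.png

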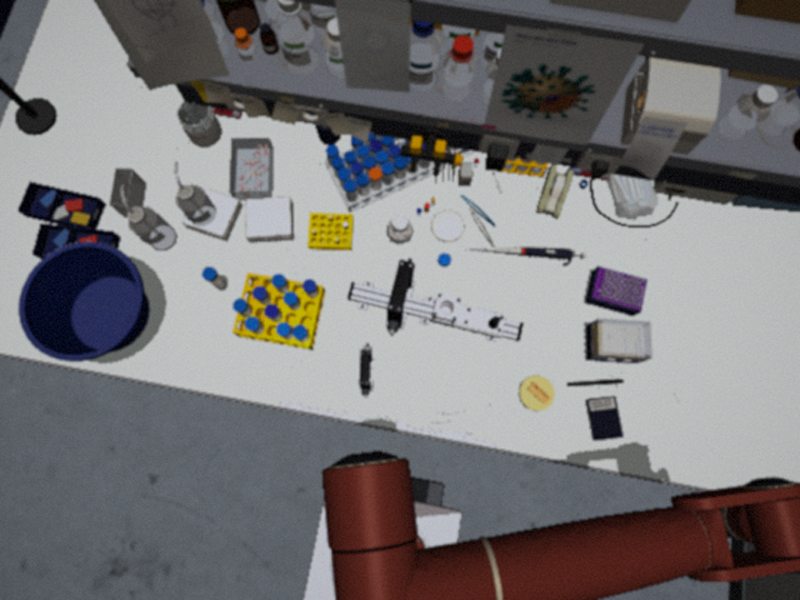

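The scene view shows the yellow rack with capped tubes at about (320,350), and a lone look-alike tube at (235,350). The rail with the big portal is at about (430,285), and a smaller decoy gate is at (445,345). In the top view, the target is the near-right cap at about (300,332), the rail runs from (350,290) to (520,330), the cage is at (447,308) and the post at (495,323).

Run:
```python
from h import *
c=calibration('top');s=560/800
for n,uv,z in [('cap',(300,332),.115),('cap left',(284,330),.115),('rail L',(350,290),.016),('rail R',(520,330),.016),('cage',(447,308),.086),('post',(495,321),.082),('gate far',(406,265),.17),('gate near',(395,327),.17),('flask',(400,229),.04),('dish',(537,393),.01),('rackBL',(236,336),.053),('rackBR',(313,348),.053),('rackTR',(323,282),.053),('rackTL',(247,274),.053)]:
    print(n,onplane(c,(uv[0]*s,uv[1]*s),z).round(3))
cw=calibration('wrist');o=ctrl.get_obs();R=Ro.from_rotvec(o['tool_rot']).as_matrix()
C=-np.array(cw['R']).T@cw['t'];print('cam in tool',(R.T@(C-o['tool_pos'])).round(4));print((R.T@np.array(cw['R']).T).round(3));print(cw['mtx'])
```

```text
cap [0.47  0.279 0.115]
cap left [0.467 0.317 0.115]
rail L [0.612 0.199 0.016]
rail R [ 0.588 -0.232  0.016]
cage [ 0.594 -0.044  0.086]
post [ 0.584 -0.16   0.082]
gate far [0.655 0.067 0.17 ]
gate near [0.51  0.065 0.17 ]
flask [0.785 0.104 0.04 ]
dish [ 0.445 -0.293  0.01 ]
rackBL [0.441 0.44  0.053]
rackBR [0.447 0.253 0.053]
rackTR [0.61  0.264 0.053]
rackTL [0.596 0.452 0.053]
cam in tool [ 0.0801 -0.0004 -0.142 ]
[[ 0.001 -0.95  -0.311]
 [ 1.     0.001 -0.   ]
 [ 0.    -0.311  0.95 ]]
[[327.59944093   0.         276.32813878]
 [  0.         327.59944093 219.3133711 ]
 [  0.           0.           1.        ]]
```

```bash
python3 -m creep '[[0.6,0.0396,-0.0268,-0.004,0,0,0],[0.6,0.0396,-0.0268,-0.004,0,0,0],[0.6,0.0396,-0.0268,-0.004,0,0,0],[0.6,0.0396,-0.0268,-0.004,0,0,0],[0.6,0.0396,-0.0268,-0.004,0,0,0],[0.6,0.0396,-0.0268,-0.004,0,0,0],[0.6,0.0396,-0.0268,-0.004,0,0,0],[0.6,0.0396,-0.0268,-0.004,0,0,0],[0.6,0.0396,-0.0268,-0.004,0,0,0],[0.6,0.0396,-0.0268,-0.004,0,0,0],[0.6,0.0396,-0.0268,-0.004,0,0,0],[0.6,0.0396,-0.0268,-0.004,0,0,0],[0.6,0,0,0,0,0,-8.5],[0.6,0,0,0,0,0,-8.5],[0.6,0,0,0,0,0,-8.5],[0.6,0,0,0,0,0,-8.5],[0.6,0,0,0,0,0,-8.5],[0.6,0,0,0,0,0,-8.5],[0.6,0,0,0,0,0,-8.5],[0.6,0,0,0,0,0,-8.5]]'
cat >> h.py <<'E'
def snap(n,keys):
    o=ctrl.get_obs();c=calibration('wrist');im=get_image('wrist')
    np.savez(f'pics/{n}.npz',mtx=c['mtx'],R=c['R'],t=c['t'],im=im);save(im,n)
    print(n,o['t'],o['tool_pos'].round(4) if hasattr(o['tool_pos'],'round') else o['tool_pos'],Ro.from_rotvec(o['tool_rot']).as_matrix().round(3).tolist(),o['opening'])
    for k in keys:
        print(k,[(np.round(x['extent'],1).tolist(),round(x['conf'],2)) for x in models.search_frame('wrist',k)[:4]])
E
python3 -c "
from h import *
snap('w1',['carriage','grip_post','beam','well','rail'])"
```

```text
t: 3.1
tool_pos: [0.5581, -0.08, 0.2794]
tool_rot: [2.168, 2.274, 0.0]
contact_force: [0.3, -0.5, -0.6]
opening: 0.0511
w1 3.1 [ 0.5581 -0.08    0.2794] [[-0.048, 0.999, 0.0], [0.999, 0.048, -0.0], [-0.0, 0.0, -1.0]] 0.0511490976280888
carriage [([274.9, 116.5, 357.4, 268.3], 0.62)]
grip_post [([275.3, 121.7, 352.5, 270.5], 0.78)]
beam [([112.9, 0.7, 200.6, 10.8], 0.93), ([243.1, 0.3, 455.7, 79.9], 0.88)]
well [([275.3, 118.9, 351.0, 271.7], 0.83)]
rail [([269.6, 32.6, 355.7, 294.2], 0.76)]
```

View pics/w1.png

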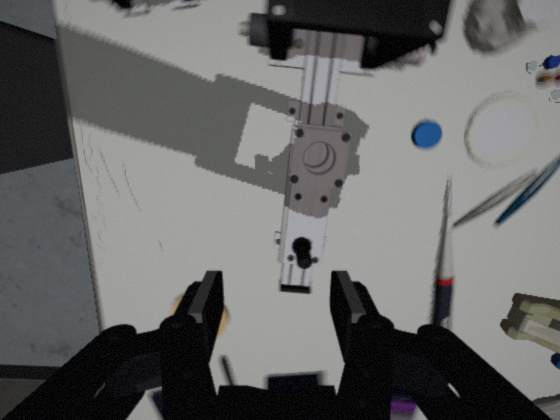

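The wrist view shows the carriage with the cage hole at about (319,155), the post top at (302,245), the big gate at the top around (345,25), and the rail running slightly off vertical. Next is the tube.

```bash
python3 -m creep '[[0.6,0.0454,-0.009,0.0025,0,0,0],[0.6,0.0454,-0.009,0.0025,0,0,0],[0.6,0.0454,-0.009,0.0025,0,0,0],[0.6,0.0454,-0.009,0.0025,0,0,0],[0.6,0.0454,-0.009,0.0025,0,0,0],[0.6,0.0454,-0.009,0.0025,0,0,0],[0.6,0.0454,-0.009,0.0025,0,0,0],[0.6,0.0454,-0.009,0.0025,0,0,0],[0.6,0,0,0,0,0,0]]'
python3 -c "
from h import *
snap('w2',['tube','tube_cap_mid','tube_rack'])"
```

```text
t: 4.3
tool_pos: [0.469, 0.2841, 0.2589]
tool_rot: [-2.168, -2.271, -0.0]
contact_force: [0.5, -0.7, -0.7]
opening: 0.0512
w2 4.3 [0.469  0.2841 0.2589] [[-0.047, 0.999, -0.001], [0.999, 0.047, 0.001], [0.001, -0.001, -1.0]] 0.05123129347143088
tube [([264.0, 182.8, 303.5, 224.7], 0.63)]
tube_cap_mid [([263.6, 182.9, 302.3, 225.3], 0.77)]
tube_rack [([260.8, 0.0, 437.6, 229.0], 0.69), ([264.0, 180.2, 302.3, 224.6], 0.46), ([480.4, 295.9, 552.8, 365.1], 0.43)]
```

View pics/w2.png

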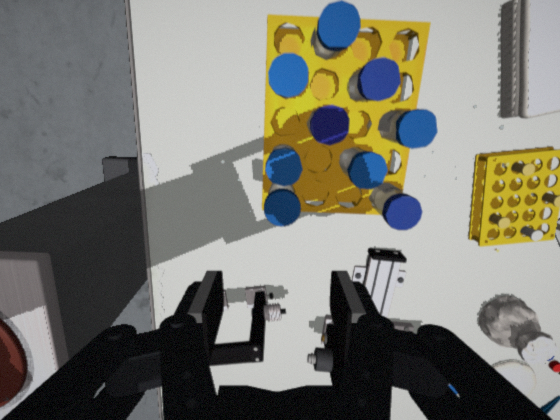

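The target cap's top disc is centred near (282,206), with its left neighbour at (283,165). There is nothing directly behind it for the rear finger. I'll measure this from a second, lower wrist pose.

```bash
python3 - <<'E'
from h import *
c=np.load('pics/w2.npz')
print(onplane(c,(282.5,206.5),.115),onplane(c,(283,165),.115))
a=[onplane(c,p,.053)[:2] for p in [(267,15),(263,212),(432,22),]]
print(a,np.degrees(np.arctan2(*(a[0]-a[1])[::1]*[1,1])))
E
python3 -m creep '[[0.6,-0.01,0,0.02,0,0,0],[0.6,-0.01,0,0.02,0,0,0],[0.6,-0.01,0,0.02,0,0,0],[0.6,-0.01,0,0.02,0,0,0],[0.6,0,0,0,0,0,0]]'
python3 - <<'E'
from h import *
snap('w3',['tube','tube_cap_mid'])
im=np.load('pics/w3.npz')['im'];save(np.vstack([im]),'w3')
E
```

```text
[0.47468968 0.28372723 0.115     ] [0.47310239 0.32122833 0.115     ]
[array([0.45235975, 0.44999184]), array([0.45542796, 0.25891933]), array([0.60647477, 0.4516519 ])] -0.9199659962700365
t: 5.0
tool_pos: [0.4713, 0.2371, 0.176]
tool_rot: [-2.178, -2.261, 0.009]
contact_force: [0.2, 0.0, -0.6]
opening: 0.0512
w3 5.0 [0.4713 0.2371 0.176 ] [[-0.038, 0.999, -0.006], [0.999, 0.038, -0.002], [-0.002, -0.006, -1.0]] 0.051152280249735144
tube []
tube_cap_mid [([255.9, 140.9, 311.6, 201.3], 0.62)]
```

View pics/w3.png

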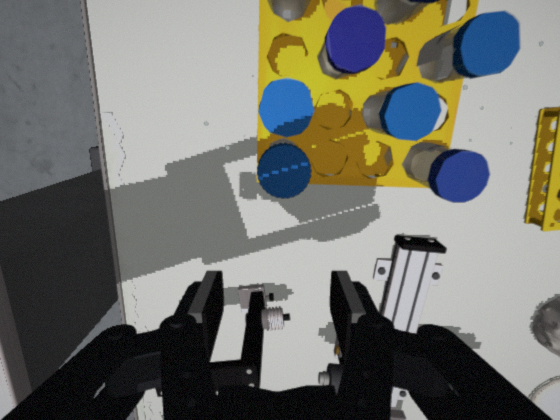

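Run:
```python
from h import *
c2=np.load('pics/w2.npz');c3=np.load('pics/w3.npz')
print('tri',tri([(c2,(282.5,206.5)),(c3,(285,171))]),tri([(c2,(283,165)),(c3,(286,107))]))
for c,b in[(c2,(283,206)),(c3,(285,171))]:print(onplane(c,b,.115))
# circle segmentation: blue cap ellipse
for n,b in [('w2',(255,175,312,232)),('w3',(250,130,320,205))]:
    im=np.load(f'pics/{n}.npz')['im'];x0,y0,x1,y1=b
    hsv=cv2.cvtColor(im,cv2.COLOR_RGB2HSV)[y0:y1,x0:x1];m=((hsv[...,0]>95)&(hsv[...,0]<125)&(hsv[...,1]>130)).astype('uint8')
    k,l,s,ce=cv2.connectedComponentsWithStats(m);i=1+np.argmax(s[1:,4]);print(n,s[i]+[x0,y0,0,0,0],ce[i]+[x0,y0])
o=ctrl.get_obs();R=Ro.from_rotvec(o['tool_rot']).as_matrix();print(o['tool_pos'],R.round(4).tolist())
```

```text
tri [0.47501861 0.28120686 0.10603443] [0.47348957 0.32043609 0.10968218]
[0.47511681 0.28421882 0.115     ]
[0.47480904 0.28275217 0.115     ]
w2 [ 265  190   35   36 1011] [281.67260138 207.20969337]
w3 [ 258  143   53   55 2223] [283.64012596 170.44804318]
[0.47353134 0.23956495 0.18056693] [[-0.0401, 0.9992, 0.0016], [0.9992, 0.0401, 0.0008], [0.0007, 0.0017, -1.0]]
```

```bash
python3 -m creep '[[0.68,0.0217,0.0014,0,0,0,0],[0.68,0.0216,0.0013,0,0,0,0],[0.68,0,0,0,0,0,0],[0.68,0,0,0.02,0,0,0],[0.68,0,0,0.02,0,0,0],[0.68,0,0,0,0,0,0]]'
python3 - <<'E'
from h import *
snap('w4',['tube_cap_mid'])
E
```

```text
t: 5.75
tool_pos: [0.4722, 0.2824, 0.1373]
tool_rot: [-2.174, -2.266, 0.006]
contact_force: [-0.5, 0.6, -0.3]
opening: 0.0579
w4 5.75 [0.4722 0.2824 0.1373] [[-0.042, 0.999, -0.004], [0.999, 0.042, -0.002], [-0.002, -0.004, -1.0]] 0.057903023383519575
tube_cap_mid [([249.8, 224.4, 310.5, 291.3], 0.7)]
```

View pics/w4.png

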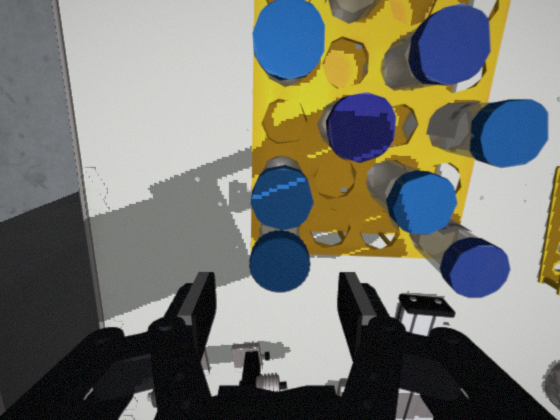

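The cap at (280,261) is centred between the fingers (about 214 and 340), and both fingers have free space.

Run:
```python
from h import *
c=[np.load(f'pics/w{i}.npz') for i in (2,3,4)];p=[(282,207),(285,171),(280,261)]
print(tri(zip(c,p)),onplane(c[2],p[2],.115),[proj(c[2],(.4725,.2835,z)) for z in (.115,)])
o=ctrl.get_obs();R=Ro.from_rotvec(o['tool_rot']).as_matrix();print(o['tool_pos'],R.round(4).tolist())
```

```text
[0.47466286 0.28135546 0.10762606] [0.4742704  0.28494421 0.115     ] [array([276.67388559, 263.24849167])]
[0.47384774 0.28314662 0.14014849] [[-0.0417, 0.9991, 0.0006], [0.9991, 0.0417, 0.0001], [0.0001, 0.0006, -1.0]]
```

```bash
python3 -m creep '[[0.68,0,0.0006,0.0148,0,0,0],[0.68,0,0,0.0148,0,0,0],[0.68,0,0,0.0148,0,0,0],[0.68,0,0,0.0148,0,0,0],[0.68,0,0,0,0,0,0],[0.3,0,0,0,0,0,0],[0.2,0,0,0,0,0,0],[0.2,0,0,0,0,0,0],[0.2,0,0,0,0,0,0],[0.2,0,0,0,0,0,0],[0.2,0,0,0,0,0,0]]' 40
```

```text
t: 6.95
tool_pos: [0.4744, 0.2834, 0.0806]
tool_rot: [2.174, 2.267, 0.001]
contact_force: [-0.3, 0.5, 1.2]
opening: 0.0327
```

```bash
python3 -m creep '[[0.2,0,0,-0.01,0,0,0],[0.2,0,0,-0.02,0,0,0],[0.2,0,0,-0.03,0,0,0],[0.2,0,0,-0.03,0,0,0],[0.2,0,0,-0.035,0,0,0],[0.2,0,0,-0.035,0,0,0],[0.2,0,0,-0.035,0,0,0],[0.2,0,0,-0.035,0,0,0],[0.2,0,0,0,0,0,0]]'
python3 - <<'E'
from h import *
im=np.load('pics/w1.npz')['im'];save(cv2.resize(im[100:300,250:400],(600,800)[:2] if 0 else (450,600),interpolation=cv2.INTER_CUBIC),'w1c')
c=np.load('pics/w1.npz')
print(onplane(c,(319,155),.086),onplane(c,(302,245),.082))
o=ctrl.get_obs();R=Ro.from_rotvec(o['tool_rot']).as_matrix();print(o['tool_pos'],R.round(4).tolist(),o['opening'],o['contact_force'])
E
```

```text
t: 7.85
tool_pos: [0.4762, 0.2843, 0.3181]
tool_rot: [2.171, 2.264, 0.017]
contact_force: [0.6, 0.7, -0.8]
opening: 0.0323
[ 0.59958913 -0.0386997   0.086     ] [ 0.59006161 -0.13930501  0.082     ]
[0.476235   0.28425492 0.31807387] [[-0.0419, 0.9991, 0.0111], [0.9991, 0.0419, 0.0048], [0.0043, 0.0113, -0.9999]] 0.03226224667406773 [ 0.64017017  0.69686266 -0.84942532]
```

View pics/w1c.png

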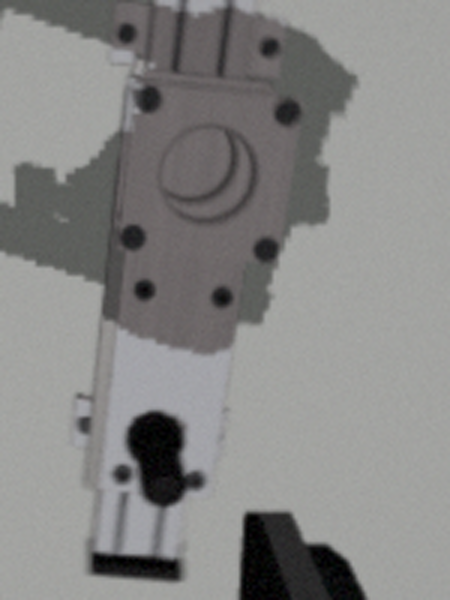

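The upper-plate hole is centred at crop (208,173), i.e. full-picture (319.3,157.7). The post base is at about (155,437) and its top at (163,488), i.e. (304.3,262.7).

Run:
```python
from h import *
c=np.load('pics/w1.npz')
w=onplane(c,(319.3,157.7),.086);print(w)
for uv,z in [((301.7,245.7),.03),((304.3,262.7),.082)]:
    p=onplane(c,uv,z);print(p,w-p,np.linalg.norm((w-p)[:2]))
for uv in [(308,130),(345,134),(302,179),(338,183)]:
  # plate screws
    pass
s=[onplane(c,(250+a/3,100+b/3),.086)[:2] for a,b in [(148,98),(287,111),(133,237),(266,249)]]
print(np.array(s),np.mean(s,0))
```

```text
[ 0.60013609 -0.04138455  0.086     ]
[ 0.59522548 -0.16167752  0.03      ] [0.00491062 0.12029297 0.056     ] 0.12039316086054748
[ 0.59428068 -0.16089477  0.082     ] [0.00585542 0.11951022 0.004     ] 0.119653578834967
[[ 0.57815203 -0.01784133]
 [ 0.62451291 -0.01973706]
 [ 0.57628217 -0.06444503]
 [ 0.62258814 -0.06637414]] [ 0.60038381 -0.04209939]
```

```bash
python3 -m creep '[[0.2,-0.02,0.005,0,0,0,0],[0.2,-0.035,0.009,0,0,0,0],[0.2,-0.041,0.0104,0,0,0,0],[0.2,-0.041,0.0104,0,0,0,0],[0.2,-0.041,0.0104,0,0,0,0],[0.2,-0.041,0.0104,0,0,0,0],[0.2,-0.041,0.0104,0,0,0,0],[0.2,-0.041,0.0104,0,0,0,0],[0.2,-0.041,0.0104,0,0,0,0],[0.2,-0.035,0.009,0,0,0,0],[0.2,-0.022,0.0055,0,0,0,0],[0.2,-0.0115,0.003,0,0,0,0],[0.2,0,0,0,0,0,0],[0.2,0,0,0,0,0,0],[0.2,0,0,0,0,0,0]]'
python3 - <<'E'
from h import *
snap('w5',['carriage'])
E
```

```text
t: 9.35
tool_pos: [0.5953, -0.1212, 0.3102]
tool_rot: [-2.173, -2.269, -0.0]
contact_force: [-0.4, -0.5, -1.6]
opening: 0.0321
w5 9.35 [ 0.5953 -0.1212  0.3102] [[-0.043, 0.999, 0.0], [0.999, 0.043, 0.0], [0.0, 0.0, -1.0]] 0.032107656407948874
carriage [([251.5, 79.5, 315.8, 221.0], 0.66)]
```

View pics/w5.png

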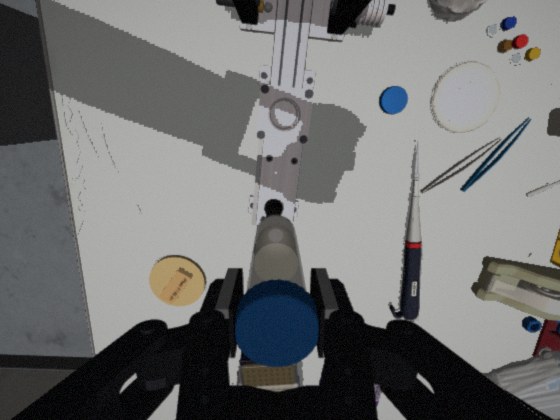

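The tube hangs upright with its cap at (277,324), and the cage hole is at about (285,113). The gate is ahead at the top. I'll refine the hole by measuring a magnified crop.

Run:
```python
from h import *
c=np.load('pics/w5.npz');im=c['im']
a=cv2.resize(im[70:230,240:330],None,fx=5,fy=5,interpolation=cv2.INTER_CUBIC);g=cv2.cvtColor(a,cv2.COLOR_RGB2GRAY)
h=cv2.HoughCircles(cv2.medianBlur(g,5),cv2.HOUGH_GRADIENT,1,40,param1=60,param2=20,minRadius=60,maxRadius=100)
print(None if h is None else [(240+x/5,70+y/5,r/5) for x,y,r in h[0][:4]])
save(a[:,:],'w5c') 
print('cap',onplane(c,(277,324),.3446),'foot px pred',proj(c,(.5953,-.1212,.2326)),'expected cap',proj(c,(.5953,-.1212,.3446)))
b=im[280:380,225:330];hs=cv2.cvtColor(b,cv2.COLOR_RGB2HSV);m=((hs[...,0]>95)&(hs[...,0]<125)&(hs[...,1]>130)).astype('uint8');k,l,s,ce=cv2.connectedComponentsWithStats(m);i=1+np.argmax(s[1:,4]);print(s[i]+[225,280,0,0,0],ce[i]+[225,280])
print('pred hole',proj(c,(.6003,-.0417,.086)),onplane(c,(285,113),.086))
cs=calibration('top');ct=get_image('top')
```

```text
[(np.float32(284.7), np.float32(114.1), np.float32(16.2))]
cap [ 0.59568271 -0.11855088  0.3446    ] foot px pred [275.9374564  230.74957607] expected cap [275.70708471 329.76373471]
[ 233  280   88   86 5987] [276.13796559 323.44863872]
pred hole [284.05080108 113.46486524] [ 0.601284   -0.04118514  0.086     ]
```

View pics/w5c.png

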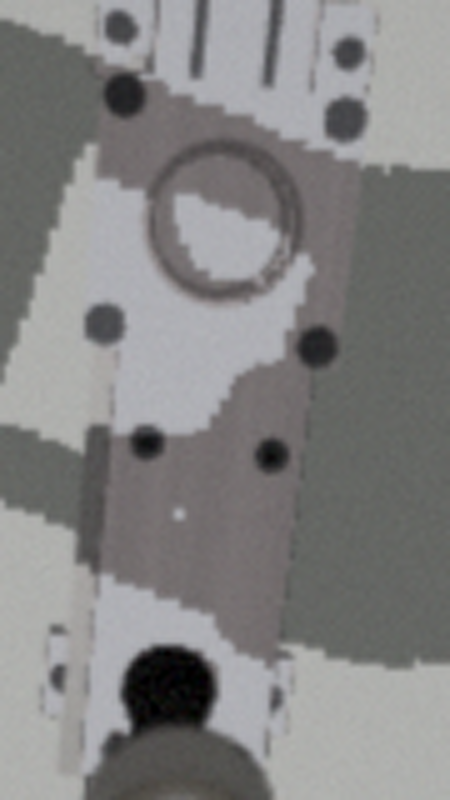

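```bash
python3 - <<'E'
from h import *
c=np.load('pics/w5.npz')
for y0 in (-.1215,-.1205,-.1195,-.1185):print(y0,[proj(c,(.5957,y0+dy,z)).round(1).tolist() for dy,z in [(.0143,.2326),(.0143,.24),(-.017,.3446),(.017,.3446)]])
o=ctrl.get_obs();R=Ro.from_rotvec(o['tool_rot']).as_matrix();print(o['t'],o['tool_pos'],R.round(4).tolist())
E
python3 -m creep '[[0.2,0.02,0.002,0,0,0,0],[0.2,0.03,0.0035,0,0,0,0],[0.2,0.02,0.002,0,0,0,0],[0.2,0.0074,0.001,0,0,0,0],[0.2,0,0,0.02,0,0,0],[0.2,0,0,0.03,0,0,0],[0.2,0,0,0.03,0,0,0],[0.2,0,0,0.025,0,0,0],[0.2,0,0,0.015,0,0,0],[0.2,0,0,0.01,0,0,0],[0.2,0,0,0,0,0,0],[0.2,0,0,0,0,0,0],[0.2,0,0,0,0,0,0]]'
python3 - <<'E'
from h import *
snap('w6',[])
im=np.load('pics/w6.npz')['im'];save(cv2.resize(im[80:380,180:380],None,fx=2,fy=2,interpolation=cv2.INTER_CUBIC),'w6c')
E
```

```text
-0.1215 [[277.4, 212.0], [277.4, 215.2], [274.8, 365.9], [278.8, 291.9]]
-0.1205 [[277.5, 210.6], [277.5, 213.7], [274.9, 363.9], [278.9, 289.6]]
-0.1195 [[277.5, 209.3], [277.6, 212.3], [275.0, 361.9], [279.0, 287.2]]
-0.1185 [[277.6, 207.9], [277.6, 210.9], [275.1, 359.9], [279.1, 284.8]]
9.5 [ 0.59541245 -0.12146234  0.31034674] [[-0.0432, 0.9991, 0.0003], [0.9991, 0.0432, 0.0], [-0.0, 0.0003, -1.0]]
t: 10.8
tool_pos: [0.6018, -0.045, 0.182]
tool_rot: [2.173, 2.266, 0.002]
contact_force: [0.0, -0.8, -1.0]
opening: 0.0326
w6 10.8 [ 0.6018 -0.045   0.182 ] [[-0.042, 0.999, 0.003], [0.999, 0.042, -0.001], [-0.001, 0.003, -1.0]] 0.03256515485489875
```

View pics/w6c.png

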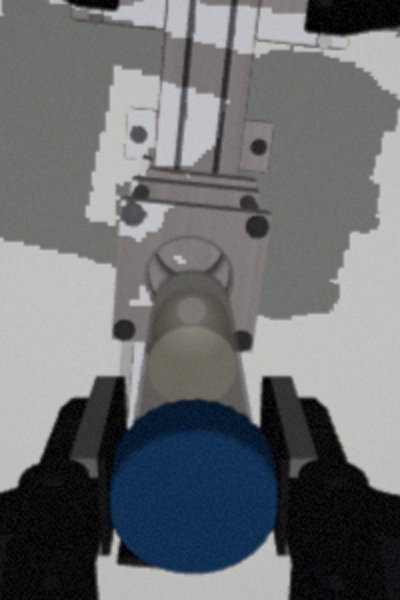

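Run:
```python
from h import *
c=np.load('pics/w6.npz')
print('hole',onplane(c,(275.3,219.5),.086),'holetop edge',onplane(c,(275.3,80+237/2),.086),'L/R',onplane(c,(180+74,218),.086),onplane(c,(180+116.5,218),.086))
print('screws',np.mean([onplane(c,(180+a/2,80+b/2),.086) for a,b in [(133,212),(257,226),(123,330),(241,341)]],0))
for y0 in (-.046,-.045,-.044,-.043,-.042):print(y0,(proj(c,(.602,y0+.0143,.1044))-[180,80])*2,(proj(c,(.602-.0143,y0,.1044))-[180,80])*2,(proj(c,(.602+.0143,y0,.1044))-[180,80])*2)
cap=[onplane(c,(180+194/2,80+b/2),.182+.0344) for b in (571,)];print('cap near edge',cap)
o=ctrl.get_obs();print(o['tool_pos'],o['contact_force'])
```

```text
hole [ 0.60143966 -0.04273388  0.086     ] holetop edge [ 0.60074169 -0.02619667  0.086     ] L/R [ 0.58514511 -0.04221408  0.086     ] [ 0.61756344 -0.04084813  0.086     ]
screws [ 0.60064395 -0.04275318  0.086     ]
-0.046 [193.53924639 265.54674314] [151.7557859  302.23046077] [231.75386555 305.381874  ]
-0.045 [193.66373966 262.81563844] [151.82239846 299.59744298] [231.9266489  302.75835794]
-0.044 [193.78857102 260.07711701] [151.88918865 296.95740393] [232.09989208 300.12786008]
-0.043 [193.91374183 257.33114862] [151.95615719 294.31031551] [232.2735969  297.49035254]
-0.042 [194.03925349 254.57770284] [152.02330478 291.65614942] [232.44776523 294.84580726]
cap near edge [array([ 0.60291151, -0.06209094,  0.2164    ])]
[ 0.60170903 -0.04498992  0.18191742] [ 0.11399061 -0.43600464 -0.61163841]
```

```bash
python3 -m creep '[[0.2,0.0015,-0.0006,0.003,0,0,0],[0.2,0,0,0.004,0,0,0],[0.2,0,0,0.004,0,0,0],[0.2,0,0,0.004,0,0,0],[0.2,0,0,0.003,0,0,0],[0.2,0,0,0.002,0,0,0],[0.2,0,0,0.002,0,0,0],[0.2,0,0,0.002,0,0,0],[0.2,0,0,0,0,0,0],[0.2,0,0,0,0,0,0]]'
```

```text
t: 11.85
tool_pos: [0.5998, -0.0432, 0.1554]
tool_rot: [-2.174, -2.267, 0.0]
contact_force: [0.5, 1.0, -1.2]
opening: 0.0327
```

```bash
python3 -m creep '[[0.2,0,0,0.004,0,0,0],[0.2,0,0,0.004,0,0,0],[0.2,0,0,0.004,0,0,0],[0.2,0,0,0.004,0,0,0],[0.2,0,0,0.004,0,0,0],[0.2,0,0,0.003,0,0,0],[0.2,0,0,0.003,0,0,0],[0.2,0,0,0.003,0,0,0],[0.2,0,0,0,0,0,0],[0.2,0,0,0,0,0,0]]'
```

```text
t: 12.85
tool_pos: [0.5999, -0.0433, 0.1268]
tool_rot: [-2.174, -2.267, 0.0]
contact_force: [0.1, 0.8, -0.3]
opening: 0.0326
```

```bash
python3 -m creep '[[0.2,0,0,0.002,0,0,0],[0.2,0,0,0.002,0,0,0],[0.2,0,0,0.002,0,0,0],[0.2,0,0,0.002,0,0,0],[0.2,0,0,0.002,0,0,0],[0.2,0,0,0.002,0,0,0],[0.2,0,0,0.002,0,0,0],[0.2,0,0,0.002,0,0,0],[0.2,0,0,0,0,0,0],[0.2,0,0,0,0,0,0]]'
python3 -c "
from h import *
o=ctrl.get_obs();print(o['contact_force'],o['wrist_torque'],o['tool_pos'])"
```

```text
t: 13.85
tool_pos: [0.5999, -0.0433, 0.1107]
tool_rot: [-2.174, -2.267, 0.0]
contact_force: [0.5, 1.1, -1.3]
opening: 0.0325
[ 0.48500761  1.14982733 -1.26520263] [ 0.2944546 -0.1591086 -0.0093444] [ 0.59991555 -0.04334058  0.1107129 ]
```

```bash
python3 -m creep '[[0.2,0,0,0.001,0,0,0],[0.2,0,0,0.001,0,0,0],[0.2,0,0,0.001,0,0,0],[0.2,0,0,0,0,0,0],[0.2,0,0,0,0,0,0]]'
```

```text
t: 14.35
tool_pos: [0.6, -0.0433, 0.108]
tool_rot: [-2.174, -2.267, 0.0]
contact_force: [-0.5, 1.0, -0.6]
opening: 0.0323
```

```bash
python3 -m creep '[[0.2,0,0,0.0005,0,0,0],[0.2,0,0,0.0005,0,0,0],[0.2,0,0,0,0,0,0],[0.2,0,0,0,0,0,0]]'
```

```text
t: 14.75
tool_pos: [0.6002, -0.0434, 0.1074]
tool_rot: [2.174, 2.267, 0.0]
contact_force: [-1.4, 2.4, 1.3]
opening: 0.0327
```

```bash
python3 -m creep '[[0.2,0,0,0.0005,0,0,0],[0.2,0,0,0.0005,0,0,0],[0.2,0,0,0,0,0,0],[0.2,0,0,0,0,0,0]]'
```

```text
t: 15.15
tool_pos: [0.6004, -0.0435, 0.1074]
tool_rot: [2.174, 2.267, 0.0]
contact_force: [-2.6, 1.5, 6.5]
opening: 0.0323
```

The tube came to rest at the predicted height (TCP z 0.1074 against 0.1076 expected) with 6.5 N upward. I'm releasing it and backing straight up.

```bash
python3 -m creep '[[0.45,0,0,0,0,0,0],[0.5,0,0,0,0,0,0],[0.6,0,0,0,0,0,0],[0.65,0,0,0,0,0,0],[0.65,0,0,-0.005,0,0,0],[0.65,0,0,-0.02,0,0,0],[0.65,0,0,-0.035,0,0,0],[0.65,0,0,-0.035,0,0,0],[0.65,0,0,-0.025,0,0,0],[0.65,0,0,0,0,0,0],[0.65,0,0,0,0,0,0]]'
python3 -c "
from h import *
snap('w7',['carriage','tube'])
c=np.load('pics/w7.npz');im=c['im']
hs=cv2.cvtColor(im,cv2.COLOR_RGB2HSV)[150:350,200:350];m=((hs[...,0]>95)&(hs[...,0]<125)&(hs[...,1]>130)).astype('uint8');k,l,s,ce=cv2.connectedComponentsWithStats(m);i=1+np.argmax(s[1:,4]);print(s[i]+[200,150,0,0,0],ce[i]+[200,150])
print(onplane(c,ce[i]+[200,150],.142))
o=ctrl.get_obs();print(o['tool_pos'],o['contact_force'],o['q'],Ro.from_rotvec(o['tool_rot']).as_matrix().round(4).tolist())
"
```

```text
t: 16.25
tool_pos: [0.6003, -0.0434, 0.2266]
tool_rot: [2.174, 2.267, 0.001]
contact_force: [-0.7, -0.1, -0.9]
opening: 0.0556
w7 16.25 [ 0.6003 -0.0434  0.2266] [[-0.042, 0.999, 0.001], [0.999, 0.042, -0.0], [-0.0, 0.001, -1.0]] 0.05564275952933631
carriage [([241.4, 149.2, 314.6, 323.3], 0.88), ([253.5, 188.3, 299.8, 249.4], 0.61)]
tube [([255.1, 188.5, 301.2, 248.6], 0.98)]
[ 252  203   46   45 1593] [274.91274325 225.08223478]
[ 0.59953767 -0.0416162   0.142     ]
[ 0.59903109 -0.04311773  0.22378782] [-0.79969805 -0.05900039 -0.93841089] [-1.95718295e-01  2.41728284e-03  1.67676352e+00 -9.42259828e-07
  1.46606176e+00 -2.37570379e-01] [[-0.0418, 0.9991, -0.0036], [0.9991, 0.0418, 0.0007], [0.0009, -0.0035, -1.0]]
```

```bash
python3 -m creep '[[0.65,-0.0236,-0.0018,0,0,0,0],[0.65,-0.0356,-0.0027,0,0,0,0],[0.65,-0.0356,-0.0027,0,0,0,0],[0.65,-0.0238,-0.0018,0,0,0,0],[0.65,0,0,0,0,0,7.9],[0.65,0,0,0,0,0,7.9],[0.65,0,0,0,0,0,7.9],[0.65,0,0,0,0,0,7.9],[0.65,0,0,0,0,0,7.9],[0.65,0,0,0,0,0,7.9],[0.65,0,0,0,0,0,7.9],[0.65,0,0,0,0,0,7.9],[0.65,0,0,0,0,0,7.9],[0.65,0,0,0,0,0,7.9],[0.65,0,0,0,0,0,7.9],[0.65,0,0,0,0,0,7.9],[0.65,0,0,0,0,0,0],[0.65,0,0,0,0,0,0]]'
python3 -c "
from h import *
snap('w8',['carriage'])
"
```

```text
t: 18.2
tool_pos: [0.5955, -0.162, 0.2247]
tool_rot: [-3.14, 0.061, 0.003]
contact_force: [0.3, 0.3, 0.1]
opening: 0.0553
w8 18.2 [ 0.5955 -0.162   0.2247] [[0.999, -0.039, -0.002], [-0.039, -0.999, 0.001], [-0.002, -0.001, -1.0]] 0.05530861797215174
carriage [([111.2, 161.5, 310.6, 235.0], 0.72)]
```

View pics/w8.png

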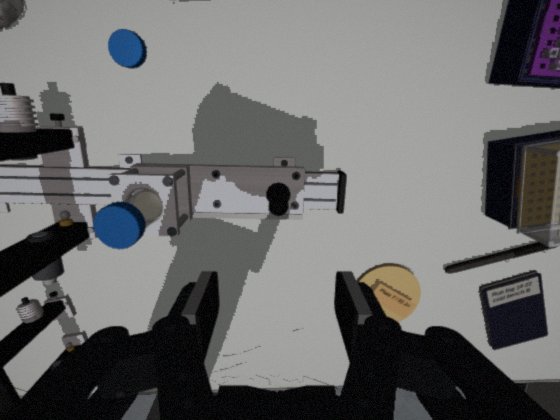

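The carriage with the seated tube (blue cap) is at (118,225) and the black post is at about (278,200). The gate legs are on the left and the dish at (390,292), away from the path.

```bash
python3 -c "
from h import *
c=np.load('pics/w8.npz')
for uv,z in [((278,206),.082),((279,193),.03)]:print(onplane(c,uv,z))
print(proj(c,(.595,-.162,.082)),proj(c,(.595,-.162,.03)))
c1=np.load('pics/w1.npz');print('tri',tri([(c,(278,206)),(c1,(304.3,262.7))]))
g=cv2.cvtColor(c['im'],cv2.COLOR_RGB2GRAY)[175:222,255:300]<50
k,l,s,ce=cv2.connectedComponentsWithStats(g.astype('uint8'));i=1+np.argmax(s[1:,4]);print(s[i]+[255,175,0,0,0])
o=ctrl.get_obs();print(o['tool_pos'],Ro.from_rotvec(o['tool_rot']).as_matrix().round(4).tolist())
"
```

```text
[ 0.59459663 -0.16282405  0.082     ]
[ 0.59396027 -0.16403362  0.03      ]
[277.07094986 205.60280152] [277.03489411 192.10844485]
tri [ 0.59423853 -0.16250131  0.07936105]
[266 183  24  33 615]
[ 0.59577613 -0.16210945  0.2253588 ] [[0.9992, -0.0401, -0.0011], [-0.0401, -0.9992, 0.0005], [-0.0011, -0.0004, -1.0]]
```

```bash
python3 -m creep '[[0.65,-0.0012,0.0006,0.02,0,0,0],[0.65,0,0,0.03,0,0,0],[0.65,0,0,0.03,0,0,0],[0.65,0,0,0.03,0,0,0],[0.65,0,0,0.03,0,0,0],[0.65,0,0,0.02,0,0,0],[0.65,0,0,0.014,0,0,0],[0.65,0,0,0.01,0,0,0],[0.65,0,0,0,0,0,0],[0.65,0,0,0,0,0,0]]'
```

```text
t: 19.3
tool_pos: [0.5955, -0.163, 0.043]
tool_rot: [3.14, -0.066, 0.002]
contact_force: [-0.4, 0.1, -0.1]
opening: 0.0554
```

```bash
python3 -m creep '[[0.3,0,0,0,0,0,0],[0.1,0,0,0,0,0,0],[0,0,0,0,0,0,0],[0,0,0,0,0,0,0],[0,0,0,0,0,0,0],[0,0,0,0,0,0,0],[0,0,0,0,0,0,0]]' 60
```

```text
t: 20.0
tool_pos: [0.5955, -0.1631, 0.0434]
tool_rot: [3.14, -0.066, 0.002]
contact_force: [-0.7, 0.4, 5.6]
opening: 0.0166
```

```bash
python3 -m creep '[[0,0,-0.003,0,0,0,0],[0,0,-0.006,0,0,0,0],[0,0,-0.009,0,0,0,0],[0,0,-0.01,0,0,0,0],[0,0,-0.01,0,0,0,0],[0,0,-0.009,0,0,0,0],[0,0,-0.006,0,0,0,0],[0,0,-0.004,0,0,0,0],[0,0,-0.003,0,0,0,0]]'
python3 - <<'E'
from h import *
o=ctrl.get_obs();print(o['contact_force'],o['tool_pos'],o['opening'])
# gate position: pixel columns/rows of black gate top in w8/w5/w1 via detector
for n in('scene','top'):
    get_image(n);c=calibration(n)
    for x in models.search_frame(n,'beam')[:2]:
        e=x['extent'];print(n,x['conf'],np.round(e,1),[onplane(c,((e[0]+e[2])/2,(e[1]+e[3])/2),z)[:2].round(3) for z in (.1,.18)])
E
```

```text
t: 20.9
tool_pos: [0.5992, -0.1026, 0.0434]
tool_rot: [3.14, -0.065, 0.007]
contact_force: [4.3, -1.8, 5.3]
opening: 0.0162
[ 4.32594255 -1.84896588  5.30052454] [ 0.59915527 -0.10258432  0.04338887] 0.016190716151060214
scene 0.79 [295.2 222.6 326.3 263.4] [array([0.356, 0.155]), array([0.247, 0.215])]
scene 0.56 [284.5 172.7 312.3 233.6] [array([0.589, 0.08 ]), array([0.45, 0.15])]
top 0.98 [267.6 180.3 289.3 232.6] [array([0.6  , 0.076]), array([0.581, 0.072])]
top 0.6 [254.2 238.3 261.4 277.2] [array([0.419, 0.11 ]), array([0.409, 0.105])]
```

```bash
python3 -m creep '[[0,0.0007,-0.004,0,0,0,0],[0,0.0006,-0.004,0,0,0,0],[0,0.0002,-0.003,0,0,0,0],[0,0,-0.002,0,0,0,0],[0,0,0,0,0,0,0]]'
```

```text
t: 21.6
tool_pos: [0.6, -0.0894, 0.0433]
tool_rot: [3.141, -0.065, 0.001]
contact_force: [-1.0, 0.5, 9.9]
opening: 0.0166
```

```bash
python3 -m creep '[[0,0.0001,-0.003,0,0,0,0],[0,0.0001,-0.003,0,0,0,0],[0,0.0001,-0.003,0,0,0,0]]'
```

```text
t: 21.9
tool_pos: [0.6004, -0.0821, 0.0433]
tool_rot: [3.138, -0.065, 0.001]
contact_force: [-2.2, -7.4, 8.9]
opening: 0.0162
```

```bash
python3 -m creep '[[0,0.0001,-0.003,0,0,0,0],[0,0.0001,-0.003,0,0,0,0],[0,0.0001,-0.003,0,0,0,0]]'
```

```text
t: 22.2
tool_pos: [0.601, -0.0735, 0.0433]
tool_rot: [3.137, -0.066, 0.0]
contact_force: [-2.4, -7.7, 8.7]
opening: 0.016
```

```bash
python3 -m creep '[[0,0,-0.0015,-0.0003,0,0,0],[0,0,-0.0015,-0.0003,0,0,0],[0,0,-0.0015,-0.0002,0,0,0]]'
```

```text
t: 22.5
tool_pos: [0.6012, -0.0684, 0.0434]
tool_rot: [3.139, -0.066, 0.001]
contact_force: [1.0, -6.3, 4.4]
opening: 0.0166
```

```bash
python3 -m creep '[[0,0,-0.0015,0,0,0,0],[0,0,-0.0015,0,0,0,0],[0,0,-0.0015,0,0,0,0]]'
```

```text
t: 22.8
tool_pos: [0.6015, -0.0639, 0.0434]
tool_rot: [3.139, -0.066, 0.002]
contact_force: [1.1, -5.9, 4.6]
opening: 0.0166
```

```bash
python3 -m creep '[[0,0,-0.001,0,0,0,0],[0,0,-0.001,0,0,0,0],[0,0,-0.001,0,0,0,0]]'
```

```text
t: 23.1
tool_pos: [0.6017, -0.0609, 0.0434]
tool_rot: [3.139, -0.066, 0.002]
contact_force: [2.0, -4.4, 4.4]
opening: 0.0164
```

```bash
python3 -m creep '[[0,0,-0.001,0,0,0,0],[0,0,-0.001,0,0,0,0],[0,0,-0.001,0,0,0,0]]'
```

```text
t: 23.4
tool_pos: [0.6019, -0.0579, 0.0434]
tool_rot: [3.139, -0.066, 0.002]
contact_force: [2.0, -4.9, 4.1]
opening: 0.0162
```

```bash
python3 -m creep '[[0,0.0002,-0.001,0,0,0,0],[0,0,-0.001,0,0,0,0],[0,0,-0.001,0,0,0,0]]'
```

```text
t: 23.7
tool_pos: [0.6021, -0.0547, 0.0434]
tool_rot: [3.139, -0.066, 0.001]
contact_force: [1.5, -3.9, 5.3]
opening: 0.0168
```

```bash
python3 -m creep '[[0,0,-0.001,0,0,0,0],[0,0,-0.001,0,0,0,0]]'
```

```text
t: 23.9
tool_pos: [0.6022, -0.0521, 0.0434]
tool_rot: [3.14, -0.066, 0.002]
contact_force: [2.2, -0.9, 5.7]
opening: 0.0166
```

```bash
python3 -m creep '[[0,0,-0.001,0,0,0,0],[0,0,-0.001,0,0,0,0]]'
```

```text
t: 24.1
tool_pos: [0.6023, -0.0499, 0.0433]
tool_rot: [3.14, -0.066, 0.002]
contact_force: [1.5, -3.3, 5.0]
opening: 0.0163
```

```bash
python3 -m creep '[[0,0,-0.001,0,0,0,0],[0,0,-0.001,0,0,0,0]]'
```

```text
t: 24.3
tool_pos: [0.6024, -0.0492, 0.0434]
tool_rot: [3.138, -0.065, 0.002]
contact_force: [0.8, -8.6, 3.4]
opening: 0.0167
```

The force fell to −0.9 N at y = −0.052. It then climbed to −8.6 N with the carriage almost stopped at −0.049, so the ball is in the notch. I'm easing off the overpush.

```bash
python3 -m creep '[[0,0,0.0005,0,0,0,0],[0,0,0.0005,0,0,0,0],[0,0,0,0,0,0,0],[0,0,0,0,0,0,0],[0,0,0,0,0,0,0]]'
```

```text
t: 24.8
tool_pos: [0.6024, -0.0493, 0.0434]
tool_rot: [3.14, -0.066, 0.002]
contact_force: [1.4, -2.4, 5.3]
opening: 0.0166
```

```bash
python3 -m creep '[[0,0,0.0003,0,0,0,0],[0,0,0,0,0,0,0],[0,0,0,0,0,0,0],[0,0,0,0,0,0,0]]'
```

```text
t: 25.2
tool_pos: [0.6023, -0.0494, 0.0433]
tool_rot: [3.14, -0.066, 0.002]
contact_force: [1.8, -2.7, 5.5]
opening: 0.0165
```

```bash
python3 -m creep '[[0,0,0.0005,0,0,0,0],[0,0,0.0005,0,0,0,0],[0,0,0.0005,0,0,0,0],[0,0,0,0,0,0,0]]'
```

```text
t: 25.6
tool_pos: [0.6023, -0.0499, 0.0434]
tool_rot: [-3.14, 0.066, -0.002]
contact_force: [2.5, 0.7, 5.2]
opening: 0.0162
```

```bash
python3 -m creep '[[0,0,0.0005,0,0,0,0],[0,0,0.0005,0,0,0,0],[0,0,0,0,0,0,0]]'
```

```text
t: 25.9
tool_pos: [0.6023, -0.0503, 0.0433]
tool_rot: [-3.138, 0.066, -0.002]
contact_force: [2.8, 2.5, 6.0]
opening: 0.0168
```

```bash
python3 -m creep '[[0,0,0.0005,0,0,0,0],[0,0,0.0005,0,0,0,0],[0,0,0,0,0,0,0]]'
```

```text
t: 26.2
tool_pos: [0.6023, -0.0506, 0.0433]
tool_rot: [-3.137, 0.066, -0.002]
contact_force: [2.1, 5.5, 6.4]
opening: 0.0165
```

```bash
python3 -m creep '[[0,0,0.0005,0,0,0,0],[0,0,0,0,0,0,0],[0,0,0,0,0,0,0]]'
```

```text
t: 26.5
tool_pos: [0.6023, -0.0507, 0.0434]
tool_rot: [-3.137, 0.066, -0.002]
contact_force: [2.0, 5.7, 6.2]
opening: 0.0168
```

The carriage resists in both directions: −8.6 N at −0.0492 and +5.7 N at −0.0507. I'm re-centring at about zero force.

```bash
python3 -m creep '[[0,0,-0.0005,0,0,0,0],[0,0,-0.0005,0,0,0,0],[0,0,-0.0005,0,0,0,0],[0,0,-0.0005,0,0,0,0],[0,0,0,0,0,0,0],[0,0,0,0,0,0,0],[0,0,0,0,0,0,0]]'
python3 - <<'E'
from h import *
snap('w9',['tube'])
c=np.load('pics/w9.npz')
im=get_image('top');ct=calibration('top')
for n in ('tube','carriage','beam','foil_flask','petri_dish'):print(n,[(np.round(x['extent'],1).tolist(),round(x['conf'],2)) for x in models.search_frame('top',n)[:3]])
a=cv2.resize(im[140:300,220:420],(600,480),interpolation=cv2.INTER_CUBIC)
b=cv2.resize(c['im'],(200*560//420,200)) if 0 else cv2.resize(c['im'][:300],(0,0),fx=1,fy=1)
save(np.hstack([cv2.resize(a,(400,320)),cv2.resize(b,(400,320))]),'final')
E
```

```text
t: 27.2
tool_pos: [0.6023, -0.0503, 0.0434]
tool_rot: [-3.14, 0.066, -0.002]
contact_force: [1.5, 0.6, 5.6]
opening: 0.0164
w9 27.2 [ 0.6023 -0.0503  0.0434] [[0.999, -0.042, 0.001], [-0.042, -0.999, 0.001], [0.001, -0.001, -1.0]] 0.01640695489329274
tube [([15.4, 253.5, 69.8, 319.3], 0.77)]
tube [([285.7, 200.7, 294.0, 222.4], 0.72), ([143.5, 186.8, 159.6, 204.0], 0.55)]
carriage [([269.8, 201.0, 293.4, 220.8], 0.68)]
beam [([271.6, 179.8, 288.4, 232.9], 0.83)]
foil_flask [([267.1, 149.7, 290.6, 170.9], 0.85)]
petri_dish [([361.6, 261.1, 392.0, 291.0], 0.76)]
```

View pics/final.png

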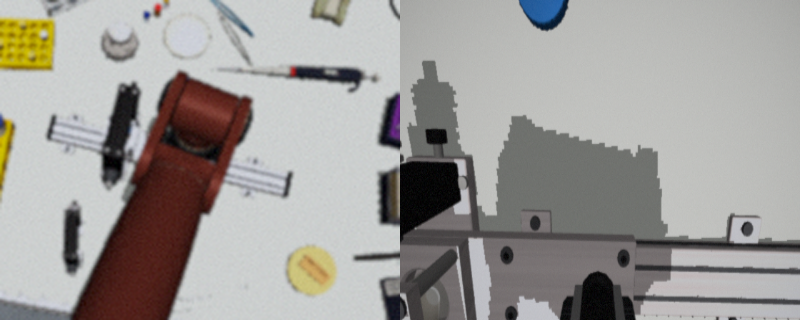

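```bash
python3 -m creep '[[0,0,-0.0003,0,0,0,0],[0,0,-0.0003,0,0,0,0],[0,0,0,0,0,0,0],[0,0,0,0,0,0,0],[0,0,0,0,0,0,0],[0,0,0,0,0,0,0]]' && python3 -c "
from h import *
from station import finish_job
o=ctrl.get_obs();print(o['tool_pos'],o['contact_force'],np.abs(o['dq']).max())
print(finish_job())"
```

```text
t: 28.2
tool_pos: [0.6023, -0.0501, 0.0433]
tool_rot: [-3.14, 0.066, -0.002]
contact_force: [1.9, -0.8, 5.7]
opening: 0.0162
[ 0.60228106 -0.05010646  0.04333842] [ 1.85579049 -0.76455176  5.69152349] 0.0012362902042419065
the job is handed in; nothing more can be done
None
```

The job is handed in: the tube is seated in the carriage cage, and the carriage is held at the notch with the gripper still closed on the post. It took 28.2 s of the 72 s allowed.

- **Tube:** I gripped the cap and carried the tube upright. I lowered it into the cage while the carriage was still at the loading end. It bottomed out at TCP height 0.1074 m (0.1076 expected) with 6.5 N upward, and I let go. The next wrist picture put the cap within about 1 mm of the cage axis.
- **Gate:** While pushing the carriage in by the post I felt the ball's slope at about 7.5 N, more than the 4 N or so I expected. The force then dropped to about 1 N, and a stop of 8.6 N followed. Pulling back met 5.7 N, so the carriage resists both ways about 1.5 mm apart, and I centred it between those points.
- **Last checks:** The arm was still, with −0.8 N along the rail and the post gripped at 16 mm opening. In the last top picture the flask's and dish's detected places were within about 2 pixels of the first.
- **Weaker points:**
  - I confirmed the notch by force and by the picture of the carriage in the gate. I did not measure the well's distance from the beam independently; the gate's detected position fits only to a few mm.
  - A steady upward force of about 5.7 N stayed on the gripper after it closed on the post.
  - The cap's height from two wrist views came out about 7 mm below the stated size, so I used the stated height.

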